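Pack a bearing block in its transit tray and latch it

TASK

Set the green bearing block down upright in the empty oblong nest of the blue transit tray, without dropping it, and let go of it while the latch bar is still open. Then swing the yellow latch bar over the parts until it is fully home in its catch. Leave the silver hub in its round nest, and leave everything else where it is.

Things in the scene. Friction and masses are not known exactly. Their poses are not given: they have to be found in the camera images.
- tray: Blue steel transit tray fixed to the table (cannot move), 300 (its x) x 170 (its y) mm, base plate 8 mm thick, rims 18 mm high. Origin: centre of its underside, on the table; z up. On it: an empty oblong black nest at x=+50 mm, y=0; a round black nest (inner diameter 76 mm) at x=-50 mm, y=0 holding the hub; the latch post at x=-125 mm and the catch at x=+127 mm, both y=0.
- nest_floor (a point): Centre of the floor of the oblong nest, 8 mm above the table; axes those of the tray. Pocket 46 mm along tray x, 122 mm along tray y: 3 mm clearance all round when the block's x axis lies along tray y, either way round. Walls 5 mm thick, 18 mm high above the floor, with flared lips up to 26 mm above the floor.
- catch (a point): Middle of the dark steel catch where the closed latch bar's end rests, 84 mm above the table, at tray x=+127 mm, y=0. The catch is a jaw open towards tray +y, 22 mm long in x, its top 106 mm above the table.
- block: Green cast bearing block (pillow block), loose, about 0.6 kg. Foot 116 (its x) x 40 (its y) x 14 mm high; in the middle a round-topped housing 60 mm wide in x, with flat vertical faces 38 mm apart in y to grip, top 60 mm above the underside. Origin: centre of its underside; z up when upright. It stands upright on the table at the start.
- latch (a joint): Angle (rad) of the yellow latch bar about its upright hinge: 0 = fully home in the catch, a hard stop; grows as the bar opens to the tray's +y side (counter-clockwise from above), at most 1.6; starts at 0.9 to 1.35. From the hinge the bar points along tray +x turned by this angle. It swings level and stays where it is left; about 1 N at the knob moves it.
- latch_hinge (a point): On the hinge axis of the latch bar at the bar's mid height, 84 mm above the table, at tray x=-125 mm, y=0. Bar 14 mm wide and 14 mm high, its end 255 mm from the hinge, underside 77 mm and top 91 mm above the table: it passes over the hub (top at 64 mm) and the seated block (68 mm). Hinge boss 28 mm across, bolt head to 98 mm.
- latch_knob (a point): Centre of the top of the red upright knob on the latch bar, 160 mm from the hinge axis along the bar; knob 18 mm diameter, standing from the bar's top (91 mm above the table) up to 124 mm.
- hub: Silver round hub (flange 72 mm diameter, 22 mm thick, with a 44 mm diameter boss; 56 mm tall in all), loose, standing in the tray's round nest. Origin: centre of its underside. Leave it there.
- solenoid: Bystander: starter solenoid, silver cylinder with copper band on a dark foot, about 100 mm long, 60 mm high, loose. Origin under its centre.
- wrench: Bystander: steel wrench 150 mm long, lying on the table, loose.
- pulley: Bystander: dark steel pulley ring 84 mm diameter, 22 mm high, loose.
- carton: Bystander: closed cardboard carton 120 x 90 x 70 mm, loose.
- oil: Bystander: white bottle with red cap, 60 mm diameter, 130 mm high, loose.
- jar: Bystander: glass jar with yellow lid, 70 mm diameter, 80 mm high, loose.
There are look-alikes about, which are no part of the job. Several things look just like the block: the one meant starts farthest from the robot's base.

How it is judged (in metres and radians):
On the way, in this order (a step that is already met when the one before it is completed fails the run):
1. the block sits in the oblong nest, let go, with the latch bar still open (distance between block and nest_floor below 0.008 m and z of block in the frame of tray below 0.012 m and angle between the x axis of block and the y axis of tray, either way round below 0.12 rad and angle between block's own z axis and vertical below 0.06 rad and contact force between the fingers and block below 0.1 N and value of joint latch above 0.3 rad), for 0.2 s.
2. the latch bar is home in its catch (value of joint latch below 0.04 rad), for 0.2 s.
At the end, for the whole second after the job is handed in: Block upright and at rest on the oblong nest's floor (origin within 8 mm of its centre, at most 4 mm up, long axis within 0.12 rad, tilt under 0.06 rad); latch bar in its catch (under 0.04 rad); hub standing in its round nest (at most 5 mm up, tilt under 0.1 rad) (distance between block and nest_floor below 0.008 m and z of block in the frame of tray below 0.012 m and angle between the x axis of block and the y axis of tray, either way round below 0.12 rad and angle between block's own z axis and vertical below 0.06 rad and value of joint latch below 0.04 rad and linear speed of block below 0.02 m/s and z of hub in the frame of tray below 0.013 m and angle between hub's own z axis and vertical below 0.1 rad); the robot touches nothing.
It fails at once if the block is dropped (falls freely for more than about 13 mm) (contact force between the fingers and block below 0.1 N and linear speed of block above 0.5 m/s).
It fails at once if the hub is taken out of its round nest (lifted more than 12 mm) (z of hub in the frame of tray above 0.02 m).
It fails at once if a bystander (solenoid, wrench, pulley, carton, oil bottle or jar) is moved by more than 30 mm (distance of any of solenoid, wrench, pulley, carton, oil, jar from where it was at the start of the episode above 0.03 m).
It also fails if it takes over 56 s, if anything falls off the work surface, if the arm or the gripper's body presses on something with over 40 N, if the wrist force passes 120 N, or if a joint passes its speed limit or range.

ROBOT

A 7-joint arm with a two-finger parallel gripper is mounted at the origin on the work surface. World frame = base frame: x ahead of the robot, y to its left, z up, the work surface at z = 0. Lengths are in mm, angles in rad, forces in N, time in s.
With the tool pointing down it reaches from about 425 to 875 mm from the base axis. Payload 8.4 kg.
Tool frame: the origin (TCP) lies at the very end of the fingers, on their centre line; the grasp point (between the pads) lies 19 mm behind it; z points along the fingers, y is the line along which they close (so a half turn about z gives the same grasp; the last joint's range is limited). The gripper opens to 87 mm and grips with 3 to 60 N. Pads are 19 mm wide; open, the fingers measure 117 mm over their backs; the gripper's body (75 mm by 190 mm) begins 51 mm behind the grasp point.
Start: joints at [1.136, 0.333, 0.04, 1.465, -0.013, 1.343, -0.059], TCP at [214.168, -613.674, 222.546] pointing down, gripper open.
Joint ranges: [-2.58, 2.58], [-0.38, 2.09], [-1.3, 1.39], [0.25, 2.4], [-1.5, 4.64], [0.08, 2.09], [-2.65, 2.65]. Speed limits (rad/s): [2.22, 2.22, 2.79, 2.79, 3.14, 3.14, 3.14].

INTERFACE

Orientations are given as a rotation vector (axis times angle).
In Python, from plant import * gives the robot as it stands.
- The arm moves only by the shell command python3 -m pendant 'ROWS' [OPENING]. ROWS is JSON, a list that holds one entry, the list of rows, each a list of 4 numbers: the shift along the tool's x, y, z in mm, then the turn about the tool's z in rad. In form: [[[tx, ty, tz, roll], ...]]. A call has 1 to 8 rows; each row shifts and turns the commanded pose from where the row before left it, along the tool's axes as they then stand; what a row does not reach is not made up. A row lasts 1/10 s, in which the tool goes at most 50 mm and 8.59 degrees, less where a joint would pass 70% of its speed; a pose out of reach is approached as far as the arm can. A call is refused whole if a number of a shift passes 50 or a number of a turn 0.15, either way. A call with a gripper value outside its range is refused whole. OPENING is the finger opening in mm, from 0 to 87, set as the call begins (- or left out, the last holds). The fingers move at their own pace and stop on an object; the grip force is fixed at half the most. Time passes only in rows, so rows that do not move let the fingers close. It gives the time, the measured TCP pose, the force, the opening and the grip force at its end, in the units of the state.
- observe(): the state, without advancing time (a new reading comes with each control period).
- grab_frame(name): name is "side" or "top"; returns the picture (384x512x3 uint8, blue, green, red); there is no depth.
- camera_model(name): a dict with "K" (3x3 intrinsics, pixels), "k1" (the pictures are not rectified: a ray, as slopes to the right and down, at radius r is drawn at 1 + k1 r^2 times it, then the intrinsics apply), "view" (4x4, takes a point from world to camera coordinates). Camera axes: x right, y up, looking along -z (the intrinsics and any distortion apply to the point x, -y, -z); pixel columns grow to the right and rows downward; lengths in mm; the calibration is good to about 2 mm. A picture is of the moment at which its call begins. camera_model takes no time and is no camera call.
- finish_job(): hands the job in; it is judged then, once.
The state is a dict: "time_s": time; "joints": joint angles; "dq": joint speeds; "effort": joint torques, N m; "tool_pos": TCP position; "tcp_rot": TCP orientation; "wrist_force": force on the tool from outside, world axes, zero at the start; "wrist_torque": the same for the moment, N m; "width": opening from 0.0 (shut) to 1.0 (fully open); "finger_force": force on a finger pad.
Only numpy, scipy, OpenCV 4.12 (cv2) and the standard library are available. Lean on these libraries where they do the work, as an engineer would, in place of code of your own. Each camera call takes 0.05 s, during which the arm holds its last target. There are 200 camera calls.

## Working session

There is one attempt and no reset: what is moved stays moved. The work goes in short steps, Python scripts to look and compute and a shell command to move; the robot and the scene stay as the last step left them, time stands still between calls to the robot, and variables do not carry over. Pictures are saved under pics/ and viewed, at most 10 in all, crops included, and the job is handed in when it is done.

```bash
ls; mkdir -p pics; python3 - <<'E'
from plant import *
import cv2
for n in ("side","top"):
    im=grab_frame(n); cv2.imwrite(f"pics/{n}0.png",im)
    m=camera_model(n); print(n,m)
s=observe(); print({k:s[k] for k in("time_s","tool_pos","tcp_rot","wrist_force","width")})
E
```

```text
pics
side {'K': array([[483.3355789 ,   0.        , 253.69010828],
       [  0.        , 483.3355789 , 188.29174411],
       [  0.        ,   0.        ,   1.        ]]), 'k1': -0.18780776171756056, 'view': array([[-7.09177983e-01, -7.04895137e-01, -1.37635226e-02,
         3.27929108e+02],
       [ 3.35124992e-01, -3.54208146e-01,  8.73056601e-01,
        -2.48571853e+02],
       [-6.20288504e-01,  6.14540019e-01,  4.87424596e-01,
        -1.23164632e+03],
       [ 0.00000000e+00,  0.00000000e+00,  0.00000000e+00,
         1.00000000e+00]])}
top {'K': array([[437.63157853,   0.        , 252.56169236],
       [  0.        , 437.63157853, 190.25653739],
       [  0.        ,   0.        ,   1.        ]]), 'k1': 0.05480349844191104, 'view': array([[ 1.85283506e-02, -9.99821008e-01, -3.82784489e-03,
        -3.32523741e+01],
       [ 9.91357893e-01,  1.78739525e-02,  1.29961727e-01,
        -5.05305259e+02],
       [-1.29870046e-01, -6.20274069e-03,  9.91511622e-01,
        -1.53636892e+03],
       [ 0.00000000e+00,  0.00000000e+00,  0.00000000e+00,
         1.00000000e+00]])}
{'time_s': 0.1, 'tool_pos': array([ 214.0203829, -613.3147819,  221.7628185]), 'tcp_rot': array([-3.09605335e+00, -5.24689639e-01,  5.42383184e-04]), 'wrist_force': array([ 0.01523727,  0.02275681, -0.10546504]), 'width': 0.9959919925916039}
```

View pics/top0.png

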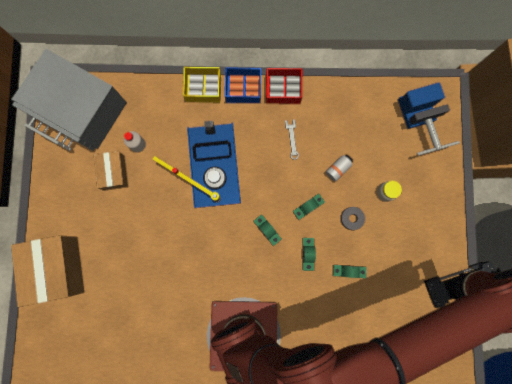

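View pics/side0.png

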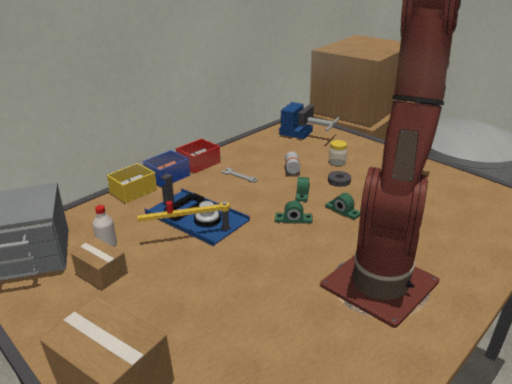

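The top view shows the tray at about (213,165), the knob near (175,171), and green blocks at (309,207), (267,230), (308,254) and (349,271). Block (309,207) looks farthest from the base. In the side view the tray is at (197,215) and blocks are at (303,188), (293,213) and (345,206).

```bash
cat > h.py <<'E'
import numpy as np, cv2
from plant import camera_model
CM={n:camera_model(n) for n in("side","top")}
def ray(n,uv):
    m=CM[n];K=m["K"];V=m["view"];D=np.array([m["k1"],0,0,0,0.])
    p=cv2.undistortPoints(np.array([[uv]],float),K,D)[0,0]
    R=V[:3,:3]; return -R.T@V[:3,3], R.T@np.array([p[0],-p[1],-1.])
def onz(n,uv,z):
    c,d=ray(n,uv); return c+d*(z-c[2])/d[2]
def tri(a,b):
    c1,d1=ray("side",a);c2,d2=ray("top",b)
    s=np.linalg.lstsq(np.c_[d1,-d2],c2-c1,rcond=None)[0]
    p,q=c1+s[0]*d1,c2+s[1]*d2; return (p+q)/2,np.linalg.norm(p-q)
def proj(n,P):
    m=CM[n];V=m["view"];q=V[:3,:3]@np.array(P,float)+V[:3,3]; q=q*[1,-1,-1]
    return cv2.projectPoints(q.reshape(1,1,3),np.zeros(3),np.zeros(3),m["K"],np.array([m["k1"],0,0,0,0.]))[0].ravel()
def masks(im):
    h,s,v=cv2.split(cv2.cvtColor(im,cv2.COLOR_BGR2HSV).astype(int))
    g=(h>60)&(h<95)&(s>90)&(v>25)
    b=(h>100)&(h<125)&(s>130)&(v>50)
    y=(h>22)&(h<33)&(s>150)&(v>110)
    r=((h<6)|(h>174))&(s>170)&(v>80)
    return {k:(m*255).astype(np.uint8) for k,m in dict(g=g,b=b,y=y,r=r).items()}
def blobs(m,amin=15):
    n,l,st,c=cv2.connectedComponentsWithStats(m); return [(i,st[i,4],c[i]) for i in range(1,n) if st[i,4]>=amin],l
E
python3 - <<'E'
from h import *
np.set_printoptions(precision=1,suppress=True)
for n in("top","side"):
    im=cv2.imread(f"pics/{n}0.png");M=masks(im)
    for k in"gbyr":
        bl,l=blobs(M[k])
        for i,a,c in bl:
            p=onz(n,c,20);print(n,k,a,c,p[:2],np.hypot(*p[:2]),cv2.minAreaRect(np.argwhere(l==i)[:,::-1].astype(np.float32)) if k=='g' else '')
t=cv2.imread("pics/top0.png");s=cv2.imread("pics/side0.png")
A=cv2.resize(t[105:235,145:335],None,fx=4,fy=4,interpolation=cv2.INTER_CUBIC)
B=cv2.resize(s[160:250,130:330],None,fx=4,fy=4,interpolation=cv2.INTER_CUBIC)
cv2.imwrite("pics/A.png",A);cv2.imwrite("pics/B.png",B)
E
```

```text
top g 252 [308.4 206.1] [ 453.7 -225.8] 506.80634126211163 ((308.3745422363281, 206.08584594726562), (9.165254592895508, 30.492931365966797), 55.61965560913086)
top g 274 [267.1 229.5] [367.1 -78.5] 375.40119263422764 ((267.2988586425781, 229.4447479248047), (30.75351333618164, 10.08948040008545), 50.90614318847656)
top g 294 [308.6 253.9] [ 284.  -226.4] 363.1844298929222 ((308.5, 253.5), (31.0, 11.0), 90.0)
top g 283 [349.2 271.1] [ 227.5 -368.6] 433.1933778463458 ((349.2842712402344, 271.02032470703125), (31.206207275390625, 9.974586486816406), 4.085616588592529)
top b 537 [240.4  83.2] [908.7  28.7] 909.1549962055948 
top b 566 [425.1  95.2] [ 871.  -651.2] 1087.5699848781167 
top b 146 [415.5 115.9] [ 792.5 -615. ] 1003.1918431827445 
top b 2242 [214.5 165.7] [595.  116.5] 606.3252353636168 
top b 412 [212.1 150.9] [650.1 126.8] 662.3664520714374 
top b 324 [499.1 368.6] [ -79.1 -859.8] 863.4438429869753 
top y 291 [199.3  81.2] [913.4 181.8] 931.3263358064315 
top y 100 [162.3 163. ] [601.7 306.2] 675.1549432867578 
top y 203 [197.5 185.2] [522.3 175.7] 551.084881502165 
top y 
[... 863 characters left out ...]
96896595495 
side b 90 [180.3 195.3] [716.7  91.9] 722.558557954002 
side b 68 [188.6 203.8] [653.  107.1] 661.7372207435931 
side b 94 [157.1 207.9] [706.8 194.3] 732.9841952788458 
side b 1074 [208.7 226.4] [505.1 148. ] 526.338357117501 
side y 120 [338.1 144.4] [ 581. -608.] 840.928419375724 
side y 1012 [131.2 184.6] [904.6 166.5] 919.8208440128267 
side y 121 [201.  208.1] [603.2  96.4] 610.8759830396114 
side y 73 [152.  214.9] [683.4 230.2] 721.1608342950572 
side r 366 [200.5 147.4] [ 968.1 -203.7] 989.3454508050951 
side r 45 [196.9 168.8] [828.6 -71.5] 831.709803252889 
side r 64 [169.2 206.1] [687.3 159.8] 705.6578367841591 
side r 59 [ 99.7 208.7] [840.1 330.2] 902.7138114010872
```

View pics/A.png

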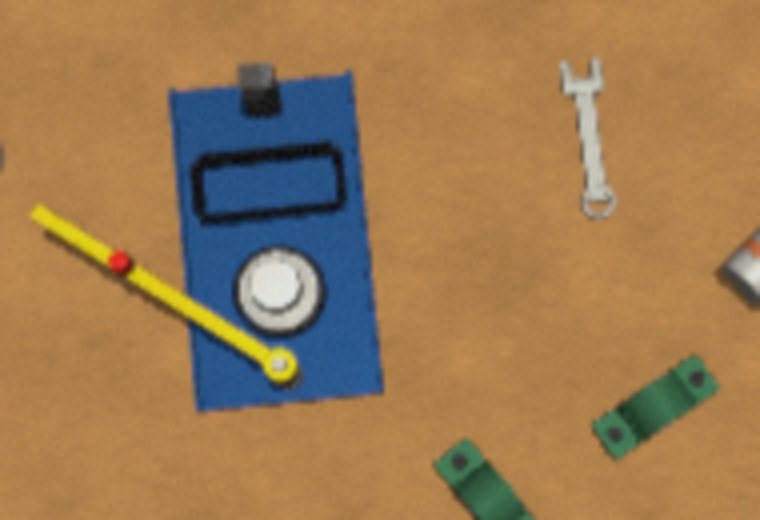

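View pics/B.png

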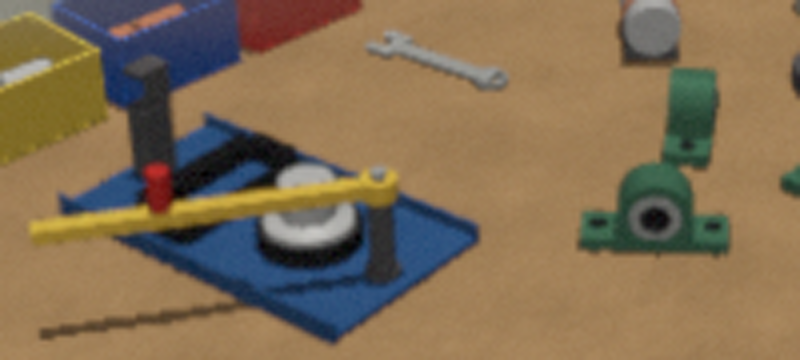

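Crop A shows the target block's foot holes at (615,434) and (697,379), the empty nest's outline at about (195–345,145–222), the knob at (120,261) and the hinge bolt at (280,364). Crop B shows the same block at about (690,115) with its near hole at (688,146), the knob top at (157,170) and the bolt at (378,173).

```bash
python3 - <<'E'
from h import *
np.set_printoptions(precision=1,suppress=True)
a=lambda x,y:(145+(x+.5)/4-.5,105+(y+.5)/4-.5)
b=lambda x,y:(130+(x+.5)/4-.5,160+(y+.5)/4-.5)
print("cam",[ray(n,(250,190))[0] for n in("side","top")])
for nm,p,q in(("knob",(157,168),(120,261)),("bolt",(378,173),(280,364)),("hole",(688,146),(615,434)),("hubtop",(305,178),(276,286)),("lipcorner",(292,155),(345,208)),("lipcorner2",(262,137),(341,146))):
    print(nm,*tri(b(*p),a(*q)))
h1,h2=[onz("top",a(*q),14)[:2] for q in((615,434),(697,379))];d=h2-h1
print("block holes",h1,h2,(h1+h2)/2,np.linalg.norm(d),np.degrees(np.arctan2(d[1],d[0])))
t=cv2.imread("pics/top0.png");M=masks(t)
# block contour rect at z=14
bl,l=blobs(M["g"]);i=[x for x in bl if abs(x[2][0]-308.4)<2][0][0]
P=np.array([onz("top",(u,v),14)[:2] for v,u in np.argwhere(l==i)],np.float32);r=cv2.minAreaRect(P);print("block rect",r)
# whole tray: blue region closed
m=M["b"].copy();m[:, :180]=0;m[:,250:]=0;m[:115]=0;m[215:]=0
P=np.array([onz("top",(u,v),12)[:2] for v,u in np.argwhere(m)],np.float32);print("tray rect",cv2.minAreaRect(P))
g=t.max(2);k=(g<45).astype(np.uint8)*255;k[:138]=0;k[165:]=0;k[:,:188]=0;k[:,235:]=0
for z in(8,26,34):
    P=np.array([onz("top",(u,v),z)[:2] for v,u in np.argwhere(k)],np.float32);print("nest rect",z,len(P),cv2.minAreaRect(P))
kn=onz("top",a(120,261),124);hi=onz("top",a(280,364),98);print(kn,hi,np.linalg.norm((kn-hi)[:2]),np.degrees(np.arctan2(*(kn-hi)[1::-1])))
E
```

```text
cam [array([-448.1,  900. ,  821.9]), array([ 302. ,  -33.7, 1588.9])]
knob [559.4 241.7 124.3] 1.775094975547666
bolt [477.  105.9  95.5] 0.8305145026607712
hole [ 427.7 -190.9   13.2] 1.5253357475324307
hubtop [550.5 115.   64.6] 2.7770294341400614
lipcorner [631.1  60.   28.5] 8.28835545519279
lipcorner2 [683.4  59.5  25.9] 7.733693893104142
block holes [ 428.2 -190.4] [ 479.4 -264. ] [ 453.8 -227.2] 89.70436304903332 -55.230488078534044
block rect ((454.43267822265625, -226.2625732421875), (32.90289306640625, 110.73469543457031), 35.25840377807617)
tray rect ((599.6637573242188, 121.34706115722656), (294.2587890625, 165.48765563964844), 6.93349552154541)
nest rect 8 169 ((655.309326171875, 130.0977020263672), (61.79329299926758, 136.247314453125), 6.881614685058594)
nest rect 26 169 ((651.286865234375, 128.23219299316406), (61.08968734741211, 134.6959991455078), 6.881634712219238)
nest rect 34 169 ((649.4990844726562, 127.4030532836914), (60.776981353759766, 134.0064697265625), 6.881614685058594)
[558.9 241.1 124. ] [476.4 105.3  98. ] 158.83198625757046 58.71963871872497
```

```bash
python3 -m pendant '[[[0,0,0,-0.14],[0,0,0,-0.14],[0,0,0,-0.14],[0,0,0,-0.14],[0,0,0,-0.14],[0,0,0,-0.14],[0,0,0,-0.14],[0,0,0,-0.14]]]' 87
python3 -m pendant '[[[0,0,0,-0.14],[0,0,0,-0.14],[0,0,0,-0.14],[0,0,0,-0.14],[0,0,0,-0.14],[0,0,0,-0.03],[10,25,0,0],[15,38,0,0]]]'
python3 -m pendant '[[[17,40,0,0],[17,40,0,0],[17,40,0,0],[17,40,0,0],[17,40,0,0],[17,40,0,0],[17,40,0,0],[17,40,0,0]]]'
cat >> h.py <<'E'
from scipy.spatial.transform import Rotation as Ro
def go(x,y,z,ydeg):
    "remaining shift in tool axes + roll to reach a downward pose whose tool y lies along ydeg"
    from plant import observe
    s=observe();R=Ro.from_rotvec(s["tcp_rot"]).as_matrix()
    cur=np.degrees(np.arctan2(R[1,1],R[0,1]));d=(ydeg-cur+90)%180-90
    print("t",s["time_s"],"pos",s["tool_pos"],"yaw_y",round(cur,2),"zaxis",R[:,2].round(3),"q7",s["joints"][6],"w",s["width"],"F",s["wrist_force"],"ff",s["finger_force"])
    print("shift tool",(R.T@(np.array([x,y,z])-s["tool_pos"])).round(1),"roll",round(-np.radians(d),3))
E
python3 -c "
from h import *;go(454,-226.8,34,35)"
```

```text
time_s: 0.9
tool_pos: [214.0, -613.4, 222.0]
tcp_rot: [-2.339, -2.096, -0.001]
wrist_force: [0.6, -0.8, 0.3]
width: 0.996
finger_force: 0.0
time_s: 1.7
tool_pos: [249.4, -557.7, 221.7]
tcp_rot: [-1.455, -2.783, 0.0]
wrist_force: [0.5, 0.2, 0.4]
width: 1.002
finger_force: 0.0
time_s: 2.5
tool_pos: [434.7, -259.6, 222.6]
tcp_rot: [1.45, 2.787, -0.0]
wrist_force: [0.7, -0.6, 0.4]
width: 1.003
finger_force: 0.0
t 2.5 pos [ 434.65069918 -259.55275387  222.59714424] yaw_y 35.04 zaxis [ 0. -0. -1.] q7 1.0331313142739782 w 1.0032276411445264 F [ 0.70552554 -0.58171086  0.44388973] ff 0.0
shift tool [ 15.7  34.7 188.6] roll 0.001
```

```bash
python3 -m pendant '[[[8,17,20,0],[8,17,40,0],[0,0,40,0],[0,0,30,0],[0,0,0,0],[0,0,0,0]]]'
python3 -c "
from h import *;go(454,-226.8,34,35)
from plant import grab_frame
im=grab_frame('side');cv2.imwrite('pics/s1.png',cv2.resize(im[130:260,220:400],None,fx=4,fy=4))"
```

```text
time_s: 3.1
tool_pos: [452.7, -228.4, 93.1]
tcp_rot: [-1.447, -2.788, -0.001]
wrist_force: [1.3, -0.1, 0.7]
width: 1.001
finger_force: 0.0
t 3.1 pos [ 452.70625201 -228.42627051   93.08730145] yaw_y 35.15 zaxis [-0.     0.001 -1.   ] q7 0.8932001636713724 w 1.0007081111215566 F [ 1.32421157 -0.08759928  0.68938349] ff 0.0
shift tool [ 0.5  2.  59.1] roll 0.003
```

View pics/s1.png

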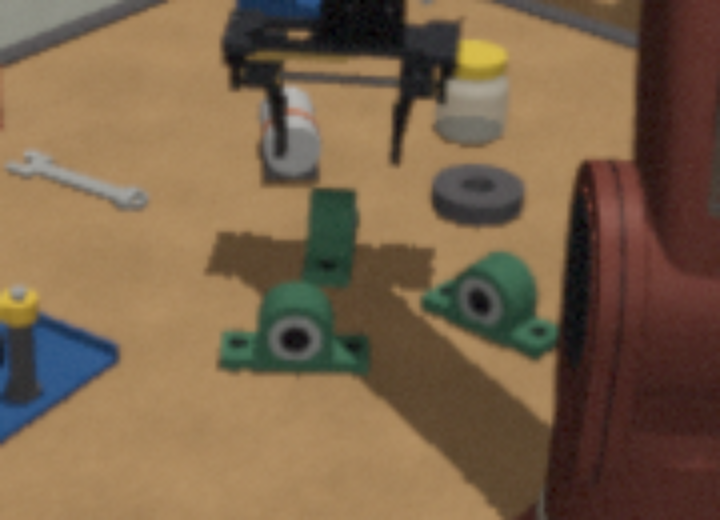

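The open fingers at (280,155) and (398,160) straddle the far block, whose top is at (333,190). Descending and closing.

```bash
python3 -m pendant '[[[0,2,20,0],[0,0,20,0],[0,0,15,0],[0,0,4,0],[0,0,0,0],[0,0,0,0]]]'
python3 -m pendant '[[[0,0,0,0],[0,0,0,0],[0,0,0,0],[0,0,0,0],[0,0,0,0],[0,0,0,0],[0,0,0,0],[0,0,0,0]]]' 30
python3 -c "
from h import *;go(454,-226.8,34,35)"
```

```text
time_s: 3.75
tool_pos: [455.0, -227.7, 34.6]
tcp_rot: [1.445, 2.788, -0.0]
wrist_force: [0.5, 0.5, -0.3]
width: 1.0
finger_force: 0.0
time_s: 4.55
tool_pos: [454.4, -227.3, 33.6]
tcp_rot: [1.445, 2.79, 0.0]
wrist_force: [0.1, -0.2, 0.2]
width: 0.434
finger_force: 30.0
t 4.55 pos [ 454.38013334 -227.29521895   33.55714227] yaw_y 35.24 zaxis [ 0.  0. -1.] q7 0.8419841917060965 w 0.4336954853922624 F [ 0.11991613 -0.1670561   0.1822399 ] ff 29.991840727161616
shift tool [ 0.6 -0.  -0.4] roll 0.004
```

```bash
python3 -m pendant '[[[0,0,-10,0],[0,0,-20,0],[0,0,-30,0],[0,0,-35,0],[0,0,-35,0],[0,0,-20,0],[0,0,0,0]]]'
python3 -c "
from h import *;go(650,127,180,6.9)"
```

```text
time_s: 5.25
tool_pos: [455.5, -227.8, 186.5]
tcp_rot: [1.443, 2.786, -0.001]
wrist_force: [0.1, -0.9, -6.5]
width: 0.433
finger_force: 30.0
t 5.25 pos [ 455.54581533 -227.81559822  186.50916441] yaw_y 35.24 zaxis [ 0.004 -0.002 -1.   ] q7 0.9428107464126847 w 0.4333079871962235 F [ 0.07527864 -0.88962372 -6.5124918 ] ff 29.99445129884407
shift tool [177.6 363.5   6.4] roll 0.495
```

```bash
python3 -m pendant '[[[8,18,0,0],[17,34,0,0],[17,34,0,0],[17,34,0,0],[17,34,0,0],[17,34,0,0],[17,34,0,0],[17,34,0,0]]]'
python3 -m pendant '[[[17,34,0,0],[17,34,0,0],[12,25,0,0],[5,14,0,0.08],[0,0,0,0.13],[0,0,0,0.13],[0,0,0,0.1],[0,0,0,0.05]]]'
python3 -m pendant '[[[0,0,0,0],[0,0,0,0],[0,0,0,0]]]'
python3 -c "
from h import *;go(650,127,43,6.9)"
```

```text
time_s: 6.05
tool_pos: [589.5, 25.2, 181.5]
tcp_rot: [-1.444, -2.787, 0.002]
wrist_force: [-0.1, -0.7, -5.6]
width: 0.432
finger_force: 30.0
time_s: 6.85
tool_pos: [646.9, 127.2, 181.0]
tcp_rot: [-2.081, -2.35, 0.004]
wrist_force: [-0.9, 0.4, -6.6]
width: 0.433
finger_force: 30.0
time_s: 7.15
tool_pos: [647.7, 127.3, 182.7]
tcp_rot: [-2.076, -2.357, 0.001]
wrist_force: [-0.4, 0.7, -5.7]
width: 0.432
finger_force: 30.0
t 7.15 pos [647.69328121 127.34451742 182.72536189] yaw_y 7.24 zaxis [-0.001 -0.    -1.   ] q7 -0.32400814762070784 w 0.4324921376512644 F [-0.36056388  0.73018587 -5.70147575] ff 29.994177364278585
shift tool [ -0.6   2.4 139.7] roll 0.006
```

```bash
python3 -m pendant '[[[0,2,20,0],[0,0,35,0],[0,0,28,0],[0,0,0,0],[0,0,0,0],[0,0,0,0]]]'
python3 -c "
from h import *;go(650,127,43,6.9)
from plant import grab_frame
im=grab_frame('side');cv2.imwrite('pics/s2r.png',im);t=grab_frame('top');cv2.imwrite('pics/t2r.png',t)
f=lambda i,a,b,c,d:cv2.resize(i[a:b,c:d],(400,400),interpolation=cv2.INTER_CUBIC)
cv2.imwrite('pics/s2.png',np.hstack([f(im,150,250,140,240),f(t,110,210,170,270)]))"
```

```text
time_s: 7.75
tool_pos: [651.2, 128.2, 102.7]
tcp_rot: [2.077, 2.355, 0.004]
wrist_force: [-0.4, -0.2, -5.3]
width: 0.434
finger_force: 30.0
t 7.75 pos [651.23722016 128.20189846 102.72974596] yaw_y 7.17 zaxis [ 0.003  0.001 -1.   ] q7 -0.35618251537389695 w 0.43360182741238257 F [-0.39802088 -0.18024835 -5.25320581] ff 29.994492942932993
shift tool [-1.1 -1.5 59.7] roll 0.005
```

View pics/s2.png

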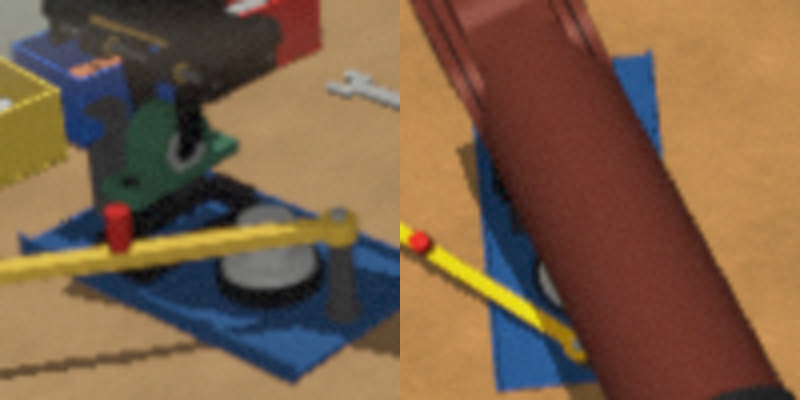

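The left half (side view) shows the held block above the nest, with foot tips near (105,190) and (238,145). In the right half the arm hides the nest from the top camera. I'll check the foot tips against prediction.

```bash
python3 - <<'E'
from h import *
np.set_printoptions(precision=1,suppress=True)
im=cv2.imread("pics/s2r.png");g=masks(im)["g"];g[:,:140]=0;g[:,240:]=0
P=np.argwhere(g)[:,::-1];l,r,bt=P[P[:,0].argmin()],P[P[:,0].argmax()],P[P[:,1].argmax()]
print("mask left,right,bottom",l,r,bt)
th=np.radians(97.1);ex=np.array([np.cos(th),np.sin(th),0]);ey=np.array([-ex[1],ex[0],0])
o=np.array([651,128,102.7-33.6])
for a in(-58,58):
  for b in(-20,20):
    for z in(0,14): print(a,b,z,proj("side",o+a*ex+b*ey+[0,0,z]))
for nm,x,z in(("right tip",r,14),("left/bottom",bt,0)): 
    p=onz("side",x,o[2]+z);print(nm,p,"block frame",(p-o)@ex,(p-o)@ey)
E
```

```text
mask left,right,bottom [166 195] [197 185] [174 202]
-58 -20 0 [190.9 184.3]
-58 -20 14 [190.5 180.5]
-58 20 0 [199.8 187.8]
-58 20 14 [199.5 184. ]
58 -20 0 [164.9 198.7]
58 -20 14 [164.4 194.8]
58 20 0 [173.8 202.7]
58 20 14 [173.4 198.7]
right tip [638.8  77.8  83.1] block frame -48.34548167790966 18.31788838079098
left/bottom [626.8 180.4  69.1] block frame 54.949146021520235 17.579900315632607
```

```bash
python3 -m pendant '[[[-0.5,-1,10,0.005],[0,0,15,0],[0,0,8,0],[0,0,0,0],[0,0,0,0],[0,0,0,0]]]'
python3 -c "
from h import *;go(650.3,127.3,41.6,6.9)"
python3 -m pendant '[[[0,0,3,0],[0,0,3,0],[0,0,3,0],[0,0,0,0],[0,0,0,0]]]'
python3 -c "
from h import *;go(650.3,127.3,41.6,6.9)"
```

```text
time_s: 8.45
tool_pos: [649.5, 127.3, 68.0]
tcp_rot: [2.084, 2.351, 0.001]
wrist_force: [0.2, -0.2, -5.2]
width: 0.435
finger_force: 30.0
t 8.45 pos [649.4574274  127.3289579   67.97810097] yaw_y 6.88 zaxis [ 0.001  0.    -1.   ] q7 -0.37518212918382343 w 0.43540765502600126 F [ 0.15571435 -0.24947231 -5.21077463] ff 29.99419257044792
shift tool [-0.1  0.8 26.4] roll -0.0
time_s: 8.95
tool_pos: [649.1, 127.1, 58.5]
tcp_rot: [-2.084, -2.35, 0.0]
wrist_force: [-0.5, -0.2, -5.4]
width: 0.433
finger_force: 30.0
t 8.95 pos [649.07045805 127.0689914   58.45349495] yaw_y 6.87 zaxis [-0.  0. -1.] q7 -0.3794151518863408 w 0.43264800851273666 F [-0.46134299 -0.24373224 -5.3768625 ] ff 29.99424882698804
shift tool [ 0.1  1.3 16.9] roll -0.0
```

```bash
python3 -m pendant '[[[0,1,3,0],[0,0,3,0],[0,0,3,0],[0,0,2,0],[0,0,0,0],[0,0,0,0]]]'
python3 -m pendant '[[[0,0,2,0],[0,0,1,0],[0,0,0,0],[0,0,0,0]]]'
python3 -c "
from h import *;go(650.3,127.3,41.6,6.9)"
```

```text
time_s: 9.55
tool_pos: [650.1, 127.2, 47.5]
tcp_rot: [-2.084, -2.351, 0.0]
wrist_force: [0.9, 0.4, -5.4]
width: 0.431
finger_force: 30.0
time_s: 9.95
tool_pos: [650.1, 127.2, 44.6]
tcp_rot: [-2.084, -2.351, -0.0]
wrist_force: [0.1, -0.1, -5.5]
width: 0.433
finger_force: 30.0
t 9.95 pos [650.11923814 127.20665348  44.57193529] yaw_y 6.87 zaxis [-0.  0. -1.] q7 -0.3858640217439788 w 0.433255937091863 F [ 0.12264098 -0.10599618 -5.50249405] ff 29.994325772859156
shift tool [0.1 0.2 3. ] roll -0.0
```

```bash
python3 -m pendant '[[[0,0,1,0],[0,0,1,0],[0,0,0,0],[0,0,0,0]]]'
python3 -m pendant '[[[0,0,0.5,0],[0,0,0.5,0],[0,0,0,0],[0,0,0,0]]]'
```

```text
time_s: 10.35
tool_pos: [650.1, 127.2, 42.5]
tcp_rot: [-2.084, -2.351, 0.0]
wrist_force: [-0.5, 0.7, -5.3]
width: 0.437
finger_force: 30.0
time_s: 10.75
tool_pos: [650.2, 127.2, 41.7]
tcp_rot: [2.084, 2.351, 0.0]
wrist_force: [-0.9, -0.2, -4.5]
width: 0.437
finger_force: 30.0
```

```bash
python3 -m pendant '[[[0,0,0.5,0],[0,0,0,0],[0,0,0,0]]]'
python3 -m pendant '[[[0,0,0.5,0],[0,0,0,0],[0,0,0,0]]]'
```

```text
time_s: 11.05
tool_pos: [650.2, 127.2, 41.6]
tcp_rot: [2.084, 2.35, 0.0]
wrist_force: [-3.7, -1.5, 3.7]
width: 0.432
finger_force: 30.0
time_s: 11.35
tool_pos: [650.2, 127.2, 41.6]
tcp_rot: [2.084, 2.35, 0.0]
wrist_force: [-4.7, -1.5, 8.4]
width: 0.438
finger_force: 30.0
```

Contact with the floor at the expected height (41.6), so I'll release and retreat straight up.

```bash
python3 -m pendant '[[[0,0,0,0],[0,0,0,0],[0,0,0,0],[0,0,0,0],[0,0,0,0],[0,0,0,0]]]' 60
python3 -m pendant '[[[0,0,-5,0],[0,0,-20,0],[0,0,-35,0],[0,0,-40,0],[0,0,-40,0],[0,0,-20,0],[0,0,0,0]]]'
python3 -c "
from h import *;go(575,235,200,6.9)
from plant import grab_frame
im=grab_frame('side');t=grab_frame('top')
f=lambda i,a,b,c,d:cv2.resize(i[a:b,c:d],(400,400),interpolation=cv2.INTER_CUBIC)
cv2.imwrite('pics/s3.png',np.hstack([f(im,150,250,140,240),f(t,110,210,170,270)]))"
```

```text
time_s: 11.95
tool_pos: [650.2, 127.2, 40.5]
tcp_rot: [-2.084, -2.351, -0.0]
wrist_force: [-0.0, -0.2, -0.1]
width: 0.687
finger_force: 0.0
time_s: 12.65
tool_pos: [651.8, 128.0, 205.1]
tcp_rot: [2.082, 2.348, 0.008]
wrist_force: [0.7, -0.1, -0.8]
width: 0.688
finger_force: 0.0
t 12.65 pos [651.76500772 128.04491033 205.0887658 ] yaw_y 6.87 zaxis [ 0.006  0.001 -1.   ] q7 -0.32394082398516216 w 0.6875513965314504 F [ 0.70611353 -0.12608885 -0.82858088] ff 0.0
shift tool [115.4 -63.4   4.7] roll -0.0
```

View pics/s3.png

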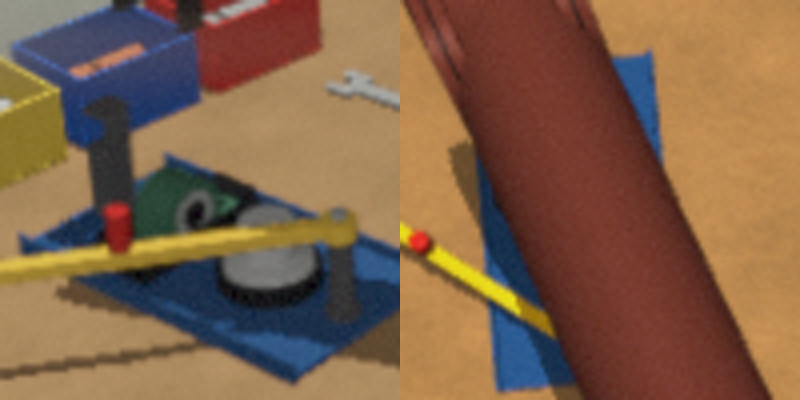

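The left half shows the block seated in the oblong nest at about (185,205), upright and let go, with the hub in place and the bar still open. Next is the latch: I'll close the fingers and go behind the knob.

```bash
python3 -m pendant '[[[0,0,0,0],[0,0,0,0]]]' 0
python3 -c "
from h import *;go(530,260.4,205,58.7)"
```

```text
time_s: 12.95
tool_pos: [649.5, 127.0, 199.2]
tcp_rot: [-2.083, -2.35, 0.003]
wrist_force: [-0.2, -0.1, 0.5]
width: 0.579
finger_force: 0.0
t 12.95 pos [649.52080516 126.97104251 199.18686994] yaw_y 6.88 zaxis [-0.002 -0.    -1.   ] q7 -0.32422278485063205 w 0.57879925423079 F [-0.15387869 -0.0958615   0.50377915] ff 0.0
shift tool [ 146.8 -102.7   -5.6] roll -0.904
```

```bash
python3 -m pendant '[[[17,-12,0,0],[30,-21,0,0],[35,-25,0,0],[35,-25,0,0],[20,-14,0,0],[10,-6,0,-0.1],[0,0,0,-0.13],[0,0,0,-0.13]]]'
python3 -m pendant '[[[0,0,0,-0.13],[0,0,0,-0.13],[0,0,0,-0.13],[0,0,0,-0.1],[0,0,0,-0.05],[0,0,0,0],[0,0,0,0]]]'
python3 -c "
from h import *;go(530,260.4,103,58.7)"
```

```text
time_s: 13.75
tool_pos: [528.8, 262.0, 200.2]
tcp_rot: [-1.619, -2.692, 0.001]
wrist_force: [-0.3, 0.2, -0.7]
width: 0.01
finger_force: 0.0
time_s: 14.45
tool_pos: [529.7, 261.1, 200.2]
tcp_rot: [-0.856, -3.022, 0.0]
wrist_force: [0.2, 0.9, -0.2]
width: 0.009
finger_force: 0.0
t 14.45 pos [529.65762961 261.09427322 200.23137669] yaw_y 58.37 zaxis [-0.001 -0.    -1.   ] q7 0.2791611925103773 w 0.008911494025374278 F [ 0.19605835  0.89552758 -0.18924293] ff 0.0
shift tool [-0.7 -0.4 97.2] roll -0.006
```

Descend, then approach 15 mm tangentially and start the arc.

```bash
python3 -m pendant '[[[0,0,20,0],[0,0,35,0],[0,0,30,0],[0,0,12,0],[0,0,0,0],[0,0,0,0]]]'
python3 -c "
from h import *;go(530,260.4,103,58.7)
from plant import grab_frame
im=grab_frame('side');t=grab_frame('top')
f=lambda i,a,b,c,d:cv2.resize(i[a:b,c:d],(400,400),interpolation=cv2.INTER_CUBIC)
cv2.imwrite('pics/s4.png',np.hstack([f(im,150,250,130,230),f(t,110,210,150,250)]))"
```

```text
time_s: 15.05
tool_pos: [530.7, 261.4, 104.8]
tcp_rot: [0.854, 3.022, 0.002]
wrist_force: [0.6, 0.8, 0.9]
width: 0.005
finger_force: 0.0
t 15.05 pos [530.65979648 261.44807718 104.7602147 ] yaw_y 58.43 zaxis [ 0.001  0.001 -1.   ] q7 0.22277021559587185 w 0.005438672106463933 F [0.58124321 0.77885461 0.89606896] ff 0.0
shift tool [ 0.  -1.2  1.8] roll -0.005
```

View pics/s4.png

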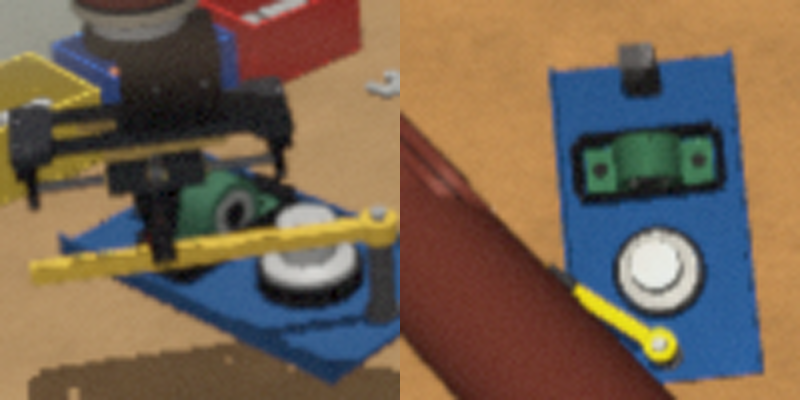

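The top view (right) shows the block sitting centred in its nest at about (650,163), with the hub at (660,270) in place. The side view shows the closed fingers at (165,240), in front of the knob. Now pushing along the arc.

```bash
python3 -m pendant '[[[-8,0,1,0],[-8,0,0,0],[-5,0.5,0,0.03],[-9.6,0.8,0,0.06],[-9.6,0.8,0,0.06],[-9.6,0.8,0,0.06],[-9.6,0.8,0,0.06]]]'
python3 -m pendant '[[[-9.6,0.8,0,0.06],[-9.6,0.8,0,0.06],[-9.6,0.8,0,0.06],[-9.6,0.8,0,0.06],[0,0,0,0],[0,0,0,0]]]'
python3 - <<'E'
from h import *
from plant import observe,grab_frame
s=observe();p=s["tool_pos"]-[476.6,105.5,0];R=Ro.from_rotvec(s["tcp_rot"]).as_matrix()
y=np.degrees(np.arctan2(R[1,1],R[0,1]))
print(s["tool_pos"],"r",np.hypot(*p[:2]),"ang",np.degrees(np.arctan2(p[1],p[0])),"y",y,"F",s["wrist_force"])
for n in("side","top"):
    im=grab_frame(n);cv2.imwrite(f"pics/{n}5r.png",im)
    for i,a,c in blobs(masks(im)["y"],10)[0]: print(n,a,c)
E
```

```text
time_s: 15.85
tool_pos: [581.2, 228.9, 102.8]
tcp_rot: [-1.259, -2.878, -0.001]
wrist_force: [-0.1, 1.3, 1.2]
width: 0.008
finger_force: 0.7
time_s: 16.45
tool_pos: [606.5, 200.4, 102.5]
tcp_rot: [-1.589, -2.71, 0.0]
wrist_force: [-0.0, -0.0, -0.2]
width: 0.008
finger_force: 0.0
[606.49711592 200.40155556 102.4724119 ] r 160.8712714301449 ang 36.15149682129124 y 29.241180185431443 F [-0.03424595 -0.02562816 -0.20345865]
side 113 [338.03539823 144.61946903]
side 952 [130.06722689 185.54516807]
side 15 [150.46666667 172.        ]
top 309 [198.81229773  81.05177994]
top 260 [392.16538462 189.00384615]
```

```bash
python3 -m pendant '[[[-9.6,0.8,0,0.06],[-9.6,0.8,0,0.06],[-9.6,0.8,0,0.06],[-9.6,0.8,0,0.06],[-6.4,0.5,0,0.04],[-4.8,0.5,0,0.03],[0,0,0,0],[0,0,0,0]]]'
python3 -m pendant '[[[-3.2,0.3,0,0.02],[-2,0.2,0,0.01],[0,0,0,0],[0,0,0,0]]]'
cat > st.py <<'E'
from h import *
from plant import observe
s=observe();p=s["tool_pos"]-[476.6,105.5,0];R=Ro.from_rotvec(s["tcp_rot"]).as_matrix()
print(s["tool_pos"],"r",np.hypot(*p[:2]),"ang",np.degrees(np.arctan2(p[1],p[0])),"y",np.degrees(np.arctan2(R[1,1],R[0,1])),"F",s["wrist_force"])
E
python3 st.py
```

```text
time_s: 17.35
tool_pos: [628.5, 156.5, 102.5]
tcp_rot: [-1.987, -2.433, 0.0]
wrist_force: [0.1, -0.2, 0.3]
width: 0.006
finger_force: 0.0
time_s: 17.75
tool_pos: [630.3, 151.2, 102.6]
tcp_rot: [2.025, 2.402, -0.0]
wrist_force: [-0.6, -0.3, -0.3]
width: 0.01
finger_force: 0.0
[630.28206168 151.17434163 102.55692367] r 160.32567344580858 ang 16.55196049638794 y 9.740094468588298 F [-0.58469945 -0.33989249 -0.29491035]
```

```bash
python3 -m pendant '[[[-3,0.3,0,0.02],[-3,0.3,0,0.02],[0,0,0,0],[0,0,0,0]]]'
python3 -m pendant '[[[-2,0,0,0.01],[0,0,0,0],[0,0,0,0]]]'
python3 -m pendant '[[[-2,0,0,0],[0,0,0,0],[0,0,0,0]]]'
python3 st.py
```

```text
time_s: 18.15
tool_pos: [631.8, 145.4, 102.6]
tcp_rot: [2.072, 2.361, -0.0]
wrist_force: [-0.1, 1.6, 0.6]
width: 0.003
finger_force: 0.5
time_s: 18.45
tool_pos: [631.9, 145.2, 102.6]
tcp_rot: [-2.082, -2.351, -0.003]
wrist_force: [0.9, 5.8, -1.7]
width: 0.006
finger_force: 2.7
time_s: 18.75
tool_pos: [631.9, 145.0, 102.7]
tcp_rot: [-2.08, -2.351, -0.005]
wrist_force: [0.4, 10.5, -2.3]
width: 0.006
finger_force: 4.7
[631.87795458 144.99107204 102.71656548] r 160.2210596333835 ang 14.269234770033844 y 7.014324543550593 F [ 0.42451786 10.45652954 -2.29269648]
```

Force is rising with no motion, so the bar is against its hard stop. Back off and check.

```bash
python3 -m pendant '[[[4,0,0,0],[10,0,0,0],[15,0,0,0],[0,0,-25,0],[0,0,-40,0],[0,0,-40,0],[25,0,-10,0],[40,0,0,0]]]'
python3 -m pendant '[[[50,0,0,0],[50,0,0,0],[50,0,0,0],[30,0,0,0],[0,0,0,0],[0,0,0,0]]]'
python3 - <<'E'
from h import *
from plant import grab_frame
im=grab_frame('side');t=grab_frame('top')
a=lambda x,y:(170+(x+.5)/4-.5,110+(y+.5)/4-.5)
for i,c,k in blobs(masks(t)["r"],8)[0]:
    if 180<k[0]<240 and k[1]>110:
        p=onz("top",k,124);print("knob",p,"latch deg",np.degrees(np.arctan2(p[1]-105.5,p[0]-476.6))-6.9)
f=lambda i,a,b,c,d:cv2.resize(i[a:b,c:d],(400,400),interpolation=cv2.INTER_CUBIC)
cv2.imwrite('pics/s6.png',np.hstack([f(im,150,250,140,240),f(t,110,210,170,270)]))
E
python3 st.py
```

```text
time_s: 19.55
tool_pos: [623.1, 233.7, 220.6]
tcp_rot: [2.088, 2.342, 0.005]
wrist_force: [0.4, 0.3, 1.1]
width: 0.003
finger_force: 0.0
time_s: 20.15
tool_pos: [598.5, 415.2, 217.2]
tcp_rot: [-2.082, -2.353, 0.001]
wrist_force: [-0.2, -0.6, 0.5]
width: 0.006
finger_force: 0.0
knob [633.74847604 124.94974166 124.        ] latch deg 0.1554276757954609
[600.05562245 412.62921152 217.49476725] r 331.01305605941616 ang 68.10153036297449 y 6.796051570973389 F [ 0.13166596 -0.70675569  0.20669031]
```

View pics/s6.png

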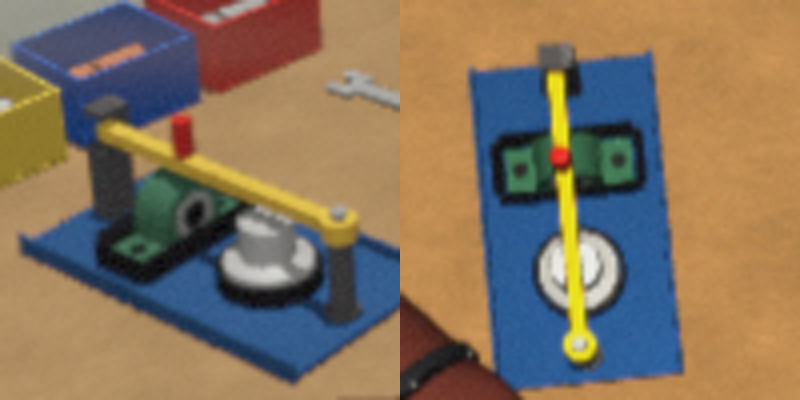

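The bar lies in the catch (its end at (555,75) in the top half), measured at 0.16° open. The block is seated under it, the hub is in its nest, and the arm is clear.

```bash
python3 -c "
from plant import *
print(finish_job())"
```

```text
the job is handed in; nothing more can be done
None
```

The green bearing block sits upright in the oblong nest and was let go before the latch bar was pushed fully home (about 0.16° by camera); the hub stayed in its nest and the job is handed in at about 20 s, though the handover returned no verdict.

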